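# Centre the little pan over the burner

### The job

The little tempering pan is standing off to one side on the copper diffuser plate of the gas stove. Nudge it with light fingertip pushes against its rim until it stands in the middle of the plate, flat on its foot. It is handle-heavy and stands on a small foot, so take care not to tip it or shove it off the plate, do not grip or lift it, and leave the things around the stove as they are.

Things in the scene. Friction and masses are not known exactly. Their poses are not given: they have to be found in the camera images.
- stove: Single-burner gas table stove, fixed. Steel case 280 mm along x, 320 mm along y, deck 70 mm above the counter, tap knob on the middle of its -x side. Mid-deck stands the burner with a black pan support: four arms on the diagonals, 7 mm wide, out to 99 mm from the centre, tops 100 mm above the counter. Origin: under the centre of the case and burner, on the counter; z up.
- plate: Round flat copper heat-diffuser plate, 116 mm across, 6 mm thick, small dark holes near its edge; seated firmly on the pan support over the burner, it does not move. Origin: centre of its underside, 100 mm above the counter (top face 6 mm higher); z up, its yaw means nothing.
- pan: Steel pan, loose on the plate: open bowl 100 mm across the rim, 40 mm high, narrowing to a foot 58 mm across; 0.17 to 0.34 kg, slides at a push of 0.4 to 1.5 N. Handle along its +x puts the balance point 8 mm off centre. Starts 28 to 42 mm off the plate's centre, foot partly past the edge, handle 65 degrees or more from that outward side. Origin: bowl's centre, underside of foot; z up.
- pan_handle_end (a point): The free end of the pan's one handle, 185 mm out from the bowl's centre and 63 mm above the foot. The handle is a thin rod that leaves the bowl's side 34 mm above the foot and rises at 12 degrees, with a dark wooden grip 82 mm long, 18 mm wide, 13 mm thick over its outer part.
- jar: Amber glass spice jar with a red cap, 48 mm across and 95 mm high, standing loose on the counter beside the stove; leave it. Origin: centre of its underside, z up.
- mug: Blue ceramic mug, 76 mm across the rim and 82 mm high, handle to its +y, standing loose on the counter beside the stove; leave it. Origin: centre of its underside, z up.
- matchbox: Yellow matchbox, 36 mm along its x, 55 mm along its y, 15 mm high, lying loose on a corner of the stove's deck (70 mm above the counter); leave it. Origin: centre of its underside, z up.

How it is judged:
At the end, for the whole second after the job is handed in: The pan's centre is within 7 mm of the plate's centre, the pan stands level (within 2.3 degrees) on its foot on the plate and is at rest; jar, mug and matchbox are within 15 mm of where they stood (horizontal distance between pan and plate below 0.007 m and angle between pan's own z axis and vertical below 0.04 rad and z of pan in the frame of plate between 0.003 and 0.009 m and linear speed of pan below 0.01 m/s and distance of each of jar, mug, matchbox from where it was at the start of the episode below 0.015 m); the robot touches nothing.
It fails at once if the pan is tipped by more than 11 degrees (angle between pan's own z axis and vertical above 0.2 rad).
It fails at once if the pan is lifted more than 10 mm, or knocked off the plate (z of pan in the frame of plate above 0.016 m or z of pan in the frame of plate below 0 m).
It fails at once if the pan is gripped, or pushed with more than 10 N (contact force between any of the fingers, the arm and pan above 10 N).
It fails at once if the pan is knocked along faster than 0.3 m/s (linear speed of pan above 0.3 m/s).
It fails at once if the jar, mug or matchbox is moved by 15 mm or tipped (distance of any of jar, mug, matchbox from where it was at the start of the episode above 0.015 m or angle between any of jar, mug's own z axis and vertical above 0.3 rad).
It also fails if it takes over 48 s, if anything falls off the work surface, if the arm or the gripper's body presses on something with over 40 N, if the wrist force passes 120 N, or if a joint passes its speed limit or range.

### The arm

A 7-joint arm with a two-finger parallel gripper is mounted at the origin on the work surface. World frame = base frame: x ahead of the robot, y to its left, z up, the work surface at z = 0. Lengths are in m, angles in rad, forces in N, time in s.
With the tool pointing down it reaches from about 0.425 to 0.825 m from the base axis. Payload 3.6 kg.
Tool frame: the origin (TCP) lies on the centre line of the jaws, within the pads' length; the fingertips stand 25 mm ahead of it and the grasp point (between the pads) lies 6 mm ahead of it; z points along the fingers, y is the line along which they close (so a half turn about z gives the same grasp; the last joint's range is limited). The gripper opens to 85 mm and grips with 20 to 120 N. Pads are 22 mm wide; open, the fingers measure 114 mm over their backs; the gripper's body (76 mm by 85 mm) begins 54 mm behind the grasp point. The pads swing forward as they close: fully open they stand 13 mm farther back than shut.
Start: joints at [1.274, 0.615, -0.013, 1.423, 0.008, 1.103, -0.04], TCP at [0.173, -0.626, 0.256] pointing down, gripper open.
Joint ranges: [-3.12, 3.12], [-0.3, 2.06], [-1.34, 1.32], [0.26, 2.42], [-1.36, 4.5], [0.01, 1.98], [-2.84, 2.84]. Speed limits (rad/s): [2.79, 2.79, 3.14, 3.14, 3.14, 3.14, 3.14].

### API

Orientations are given as a unit quaternion [x, y, z, w].
In Python, from plant import * gives the robot as it stands.
- The arm moves only by the tool drive_tool, never from a script. Its argument "increments" is a list of rows, each a list of 7 numbers: the turn, a rotation vector about the tool's x, y, z in units of 5 degrees (1.0 is 5 degrees), then the shift along the tool's x, y, z in units of 25 mm (1.0 is 25 mm), then the closure, from 0 (fully open) to 1 (shut). A call has 1 to 12 rows; each row shifts and turns the commanded pose from where the row before left it, along the tool's axes as they then stand; what a row does not reach is not made up. A row lasts 1/10 s, in which the tool goes at most 50 mm and 8.59 degrees, less where a joint would pass 70% of its speed; a pose out of reach is approached as far as the arm can. A call is refused whole if a number of a shift passes 1 or a number of a turn 1, either way. A call with a gripper value outside its range is refused whole. The fingers move at their own pace and stop on an object; the grip force is fixed at half the most. Time passes only in rows, so rows that do not move let the fingers close. It gives the time, the measured TCP pose, the force, the opening and the grip force at its end, in the units of the state.
- state(): the state, without advancing time (a new reading comes with each control period).
- get_image(name): name is "scene" or "top"; returns a dict with "img" (480x640x3 uint8, red, green, blue), "camera_matrix" (3x3 intrinsics, pixels), "R" (3x3) and "t" (3): a world point X has camera coordinates R X + t. Camera axes: x right, y down, z forward; pixel columns grow to the right and rows downward; lengths in m; the calibration is good to about 2 mm. A picture is of the moment at which its call begins. There is no depth.
- sign_off(): hands the job in; it is judged then, once.
The state is a dict: "t": time; "q": joint angles; "qd": joint speeds; "effort": joint torques, N m; "eef_pos": TCP position; "eef_rot": TCP orientation; "force": force on the tool from outside, world axes, zero at the start; "ft_torque": the same for the moment, N m; "gripper_width": finger opening in m; "gripper_force": force on a finger pad.
Only numpy, scipy, OpenCV 4.12 (cv2) and the standard library are available. Lean on these libraries where they do the work, as an engineer would, in place of code of your own. Each camera call takes 0.05 s, during which the arm holds its last target. There are 200 camera calls.

## Working session

There is one attempt and no reset: what is moved stays moved. The work goes in short steps, Python scripts to look and compute and a tool call to move; the robot and the scene stay as the last step left them, time stands still between calls to the robot, and variables do not carry over. Pictures are saved under pics/ and viewed, at most 10 in all, crops included, and the job is handed in when it is done.

Besides the shell and the picture viewer there is one more tool, called after ">>>" as a command line: name --pt "numbers of a row" for each row, then --argument value for the rest. drive_tool: Moves the arm, as the interface text tells. Its arguments: {"type":"object","properties":{"increments":{"type":"array"}},"required":["increments"]}

```bash
mkdir -p pics; ls; python3 - <<'E'
from plant import *
import cv2,numpy as np
for n in ("scene","top"):
    d=get_image(n); cv2.imwrite(f"pics/{n}0.png",d["img"][:,:,::-1]); print(n,d["camera_matrix"].tolist(),(-d["R"].T@d["t"]).round(3),d["R"].round(2).tolist())
s=state();print(s)
E
```

```text
pics
scene [[608.6201564081955, 0.0, 310.0856747475988], [0.0, 608.6201564081955, 256.5367397315394], [0.0, 0.0, 1.0]] [ 1.358 -0.224  0.744] [[0.34, 0.94, 0.02], [0.57, -0.19, -0.8], [-0.75, 0.28, -0.6]]
top [[542.2858139792854, 0.0, 323.9348971418781], [0.0, 542.2858139792854, 236.6913854583159], [0.0, 0.0, 1.0]] [0.545 0.053 1.146] [[0.03, -1.0, -0.0], [-1.0, -0.03, -0.05], [0.05, 0.0, -1.0]]
{'t': 0.1, 'q': array([ 1.27449674,  0.61580716, -0.01262972,  1.42477514,  0.00810748,
        1.10341513, -0.04039973]), 'qd': array([ 0.00035302, -0.00317158,  0.00022996, -0.00238392, -0.00056933,
        0.00052314, -0.00062579]), 'effort': array([ 1.61712571e-03, -4.70384288e+01,  2.60288157e-01, -1.71570468e+01,
        1.01313801e-02,  5.84792244e-03,  8.99435406e-07]), 'eef_pos': array([ 0.1730933 , -0.6258561 ,  0.25525176]), 'eef_rot': array([ 9.90908734e-01,  1.34530649e-01, -1.72948272e-04, -1.16451890e-03]), 'force': array([-0.1187327 ,  0.17567342, -0.55179904]), 'ft_torque': array([-0.04909917,  0.01156048,  0.00406912]), 'gripper_force': 0.0, 'gripper_width': 0.08555810741330616}
```

View pics/top0.png

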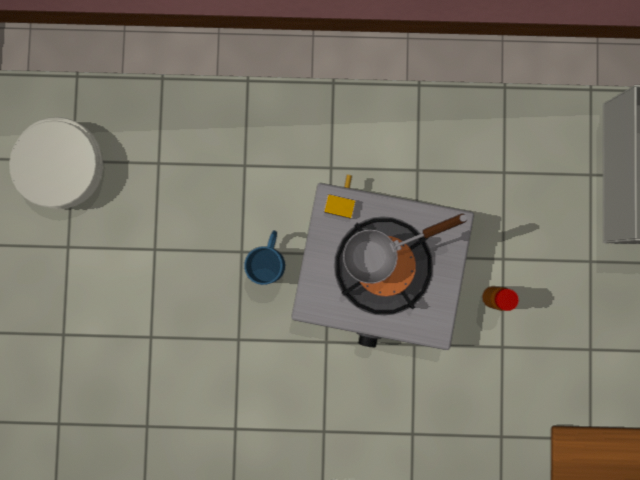

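View pics/scene0.png

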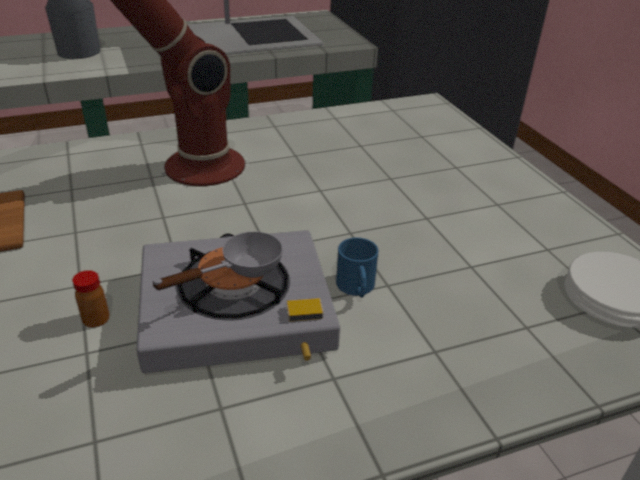

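The top view shows the pan bowl at about (370,257), the copper plate at (386,265) and the handle end at (465,217). The mug is at (265,265), the jar at (505,299) and the matchbox at (340,206). The scene view agrees.

```bash
cat > h.py <<'E'
from plant import *
import cv2,numpy as np
def ray(d,px,z):
    px=np.atleast_2d(px).astype(float); K,R,t=d["camera_matrix"],d["R"],d["t"]
    c=-R.T@t; v=(np.c_[px,np.ones(len(px))]@np.linalg.inv(K).T)@R
    return (c+v*((z-c[2])/v[:,2])[:,None])[:,:2]
def proj(d,X):
    q=np.atleast_2d(X)@d["R"].T+d["t"]; q=q@d["camera_matrix"].T; return q[:,:2]/q[:,2:]
def circ(p):
    A=np.c_[2*p,np.ones(len(p))]; s=np.linalg.lstsq(A,(p**2).sum(1),rcond=None)[0]
    return s[:2],np.sqrt(s[2]+s[:2]@s[:2])
def copper(d):
    h=cv2.cvtColor(d["img"],cv2.COLOR_RGB2HSV)
    return cv2.inRange(h,(3,110,90),(14,255,255))
E
python3 - <<'E'
from h import *
d=get_image("top"); im=d["img"]
c=cv2.resize(im[180:350,290:480],None,fx=4,fy=4,interpolation=cv2.INTER_CUBIC)
m=cv2.resize(copper(d)[215:315,330:440],None,fx=2,fy=2)
c[-200:,-220:]=m[:,:,None]
for k in range(0,190,20): cv2.line(c,(k*4,0),(k*4,8),(255,255,255),1); cv2.putText(c,str(290+k),(k*4,20),0,.4,(255,255,0))
for k in range(0,170,20): cv2.line(c,(0,k*4),(8,k*4),(255,255,255),1); cv2.putText(c,str(180+k),(10,k*4+5),0,.4,(255,255,0))
c=cv2.convertScaleAbs(c,alpha=1.4);cv2.imwrite("pics/c1.png",c[:600,:,::-1])
cor=ray(d,[(318,184),(471,212),(449,348),(293,319)],.07); print(cor.round(3),cor.mean(0))
E
```

```text
[[ 0.706  0.072]
 [ 0.658 -0.234]
 [ 0.388 -0.194]
 [ 0.437  0.114]] [ 0.54718673 -0.06071959]
```

View pics/c1.png

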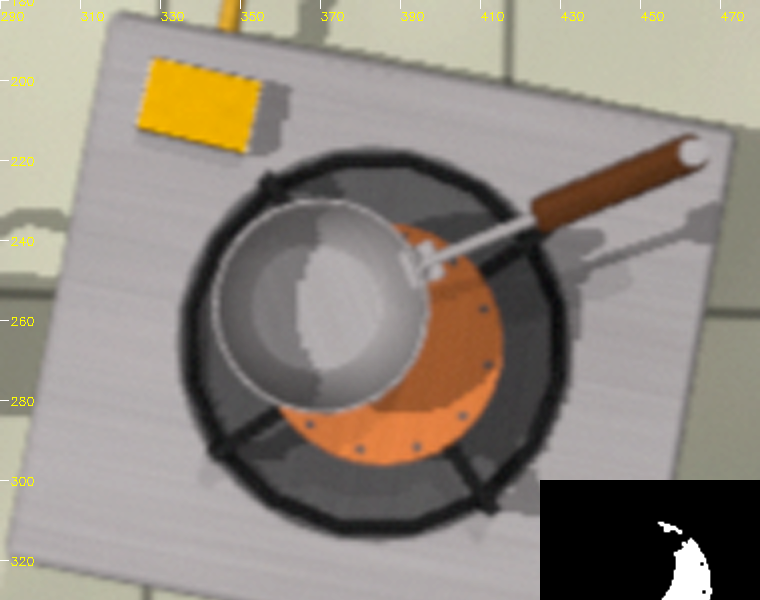

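The crop shows the rim as a circle with its centre at about (370,256). The plate's free edge passes through crop points (503,345), (382,466), (283,408) and (395,224), and the handle points up and to the right. I'll fit the circles next.

```bash
cat >> h.py <<'E'
from scipy.optimize import least_squares
def fixc(p,r,c0): return least_squares(lambda c:np.linalg.norm(p-c,axis=1)-r,c0,loss="soft_l1",f_scale=.001).x
def plate(d,pan):
    # copper hull points well outside the bowl's rim circle (pan = rim centre xy, or None)
    h=cv2.cvtColor(d["img"],cv2.COLOR_RGB2HSV); m=cv2.inRange(h,(3,110,60),(16,255,255)); m[:212]=0; m[325:]=0; m[:,:335]=0; m[:,445:]=0
    n,l,s,_=cv2.connectedComponentsWithStats(m); m=(l==1+s[1:,4].argmax()).astype(np.uint8)
    hull=cv2.findContours(m,cv2.RETR_EXTERNAL,cv2.CHAIN_APPROX_NONE)[0][0][:,0].astype(float)
    p=ray(d,hull,.106); return p
E
python3 - <<'E'
from h import *
d=get_image("top")
o=lambda a:(np.array(a,float)+.5)/4-.5+[290,180]
R=ray(d,o([(213,305),(430,308),(321,198),(321,413),(246,230),(246,382),(397,382)]),.146)
pc,r=circ(R); pc=fixc(R,.05,pc); print("pan",pc,r)
P=ray(d,o([(503,345),(382,466),(283,408),(395,224),(470,425),(330,450),(480,280),(440,446)]),.106)
c,r=circ(P); print("plate",c,r,fixc(P,.058,c))
p=plate(d,None); c2=fixc(p,.058,c); e=np.linalg.norm(p-c2,axis=1); q=p[abs(e-.058)<.0025]; print("mask plate",circ(q),len(q),len(p))
he=ray(d,o([(690,152)]),.169)[0]; print("handle",he,np.degrees(np.arctan2(*(he-pc)[::-1])),np.linalg.norm(he-pc))
v=c2-pc; print("offset",v,np.linalg.norm(v),np.degrees(np.arctan2(v[1],v[0])))
print("mug",ray(d,[(265,265)],.08),"jar",ray(d,[(506,299)],.095),"mb",ray(d,[(340,206)],.085))
E
```

```text
pan [ 0.56369382 -0.02902801] 0.04959021653088552
plate [ 0.54686761 -0.06162538] 0.05706322261287387 [ 0.54745256 -0.06110718]
mask plate (array([ 0.54685298, -0.06145794]), np.float64(0.05738613183007043)) 94 157
handle [ 0.63685636 -0.19181865] -65.7995542214695 0.17847562417128784
offset [-0.01565423 -0.03126037] 0.03496091880808663 -116.60030357512935
mug [[0.54149469 0.17138574]] jar [[ 0.48865908 -0.29709396]] mb [[0.66123457 0.02722767]]
```

>>> drive_tool --pt "0 0 0 0.99 -0.89 0 1" --pt "0 0 0 0.99 -0.89 0 1" --pt "0 0 0 0.99 -0.89 0 1" --pt "0 0 0 0.99 -0.89 0 1" --pt "0 0 0 0.99 -0.89 0 1" --pt "0 0 0 0.99 -0.89 0 1" --pt "0 0 0 0.99 -0.89 0 1" --pt "0 0 0 0.99 -0.89 0 1" --pt "0 0 0 0.99 -0.89 0 1" --pt "0 0 0 0.99 -0.89 0 1" --pt "0 0 0 0.99 -0.89 0 1" --pt "0 0 0 0.99 -0.89 0 1"

```text
t: 1.4
eef_pos: [0.3888, -0.2887, 0.2563]
eef_rot: [0.991, 0.134, -0.0, -0.0]
force: [0.4, 0.4, -0.4]
gripper_width: 0.0002
gripper_force: 0.0
```

>>> drive_tool --pt "0 0 0 0.99 -0.89 0 1" --pt "0 0 0 0.99 -0.89 0 1" --pt "0 0 0 0.99 -0.89 0 1" --pt "0 0 0 0.99 -0.89 0 1" --pt "0 0 0 0.99 -0.89 0 1" --pt "0 0 0 0.99 -0.89 0 1" --pt "0 0 0 0.99 -0.89 0 1" --pt "0 0 0 0.99 -0.89 0 1" --pt "0 0 0 0.99 -0.89 0 1" --pt "0 0 0 0.99 -0.89 0 1" --pt "0 0 0 0.99 -0.89 0 1" --pt "0 0 0 0.99 -0.89 0 1"

```text
t: 2.6
eef_pos: [0.6039, 0.0477, 0.2562]
eef_rot: [0.991, 0.134, -0.0, 0.0]
force: [-0.2, -0.6, 0.3]
gripper_width: -0.0001
gripper_force: 0.0
```

>>> drive_tool --pt "0 0 -0.8 0 0 0 1" --pt "0 0 -0.8 0 0 0 1" --pt "0 0 -0.8 0 0 0 1" --pt "0 0 -0.8 0 0 0 1" --pt "0 0 -0.8 0 0 0 1" --pt "0 0 -0.8 0 0 0 1" --pt "0 0 -0.8 0 0 0 1" --pt "0 0 -0.8 0 0 0 1" --pt "0 0 -0.8 0 0 0 1" --pt "0 0 -0.8 0 0 0 1" --pt "0 0 -0.8 0 0 0 1" --pt "0 0 -0.6 0 0 0 1"

```text
t: 3.8
eef_pos: [0.6032, 0.0464, 0.2561]
eef_rot: [0.855, 0.519, -0.0, -0.0]
force: [-0.4, -0.8, 0.6]
gripper_width: -0.0001
gripper_force: 0.0
```

>>> drive_tool --pt "0 0 0 0 0 0.8 1" --pt "0 0 0 0 0 0.8 1" --pt "0 0 0 0 0 0.8 1" --pt "0 0 0 0 0 0.8 1" --pt "0 0 0 0 0 0.8 1" --pt "0 0 0 -0.4 0 0 1" --pt "0 0 0 0 0 0 1"

```text
t: 4.5
eef_pos: [0.5981, 0.0353, 0.1562]
eef_rot: [0.856, 0.517, -0.001, 0.0]
force: [1.3, -0.8, 0.8]
gripper_width: -0.0
gripper_force: 0.0
```

```bash
python3 - <<'E'
from h import *
s=get_image("scene");t=get_image("top")
a=cv2.resize(s["img"][190:340,120:320],None,fx=4,fy=4,interpolation=cv2.INTER_CUBIC)
a=cv2.resize(s["img"][180:330,140:340],(800,600),interpolation=cv2.INTER_CUBIC)[:,::1]
b=cv2.resize(t["img"][190:330,310:490],(540,420),interpolation=cv2.INTER_CUBIC)
cv2.imwrite("pics/p2.png",cv2.convertScaleAbs(np.hstack([cv2.resize(a,(400,300)),cv2.resize(b,(386,300))]),alpha=1.4)[:,:,::-1])
print(state()["force"],state()["eef_pos"])
E
```

```text
[0.50031717 0.12427893 1.29176819] [0.59950312 0.03702255 0.15758394]
```

View pics/p2.png

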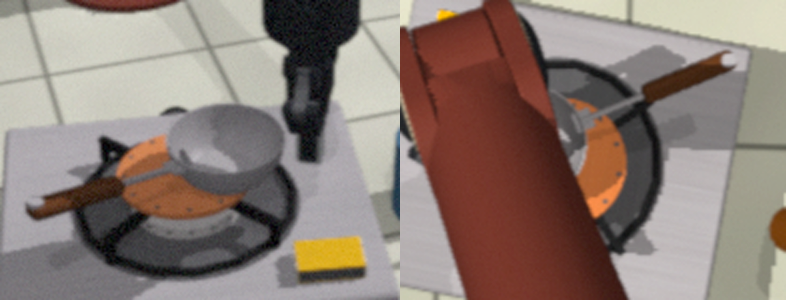

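The finger stands beside the rim on the far side from the plate's centre, with its tip below the lip. Everything is still in place. I'll push gently.

>>> drive_tool --pt "0 0 0 -0.1 0 0 1" --pt "0 0 0 -0.1 0 0 1" --pt "0 0 0 -0.1 0 0 1" --pt "0 0 0 -0.1 0 0 1" --pt "0 0 0 -0.08 0 0 1" --pt "0 0 0 -0.08 0 0 1" --pt "0 0 0 -0.08 0 0 1" --pt "0 0 0 -0.08 0 0 1" --pt "0 0 0 -0.08 0 0 1" --pt "0 0 0 -0.08 0 0 1" --pt "0 0 0 -0.08 0 0 1" --pt "0 0 0 -0.08 0 0 1"

```text
t: 5.8
eef_pos: [0.5867, 0.0145, 0.1564]
eef_rot: [0.855, 0.518, 0.0, 0.0]
force: [-0.5, 1.5, -0.2]
gripper_width: 0.0002
gripper_force: 0.5
```

```bash
python3 - <<'E'
from h import *
s=get_image("scene")
a=cv2.resize(s["img"][180:330,140:340],(800,600),interpolation=cv2.INTER_CUBIC)
cv2.imwrite("pics/p3.png",cv2.convertScaleAbs(a,alpha=1.4)[:,:,::-1])
S=state();print(S["force"],S["eef_pos"])
E
```

```text
[-0.85059389 -0.14983764  0.62265203] [0.58654282 0.01402051 0.15633352]
```

View pics/p3.png

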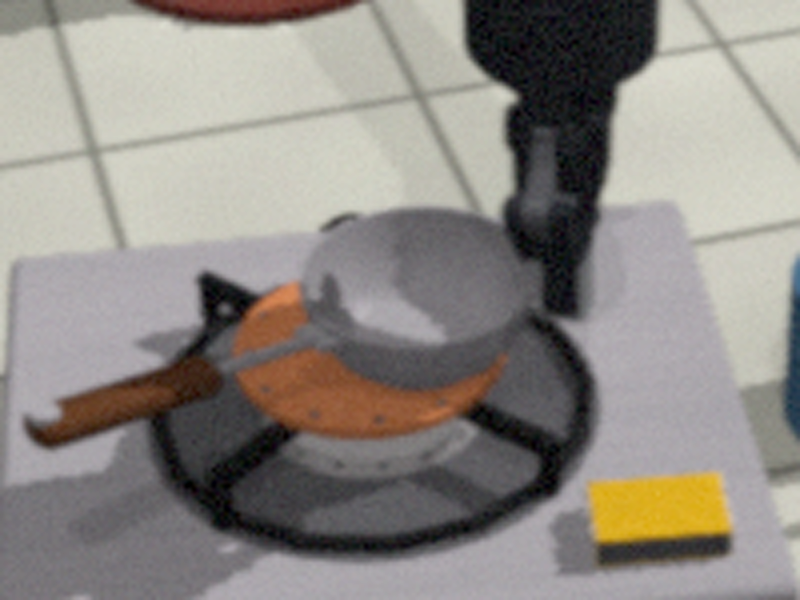

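The finger touches the rim at about (535,290). The pan has started sliding in and is level. I'll push further, then back off for a clear top view.

>>> drive_tool --pt "0 0 0 -0.06 0 0 1" --pt "0 0 0 -0.06 0 0 1" --pt "0 0 0 -0.06 0 0 1" --pt "0 0 0 -0.06 0 0 1" --pt "0 0 0 -0.06 0 0 1" --pt "0 0 0 -0.06 0 0 1" --pt "0 0 0 -0.06 0 0 1" --pt "0 0 0 -0.06 0 0 1" --pt "0 0 0 -0.06 0 0 1" --pt "0 0 0 -0.06 0 0 1" --pt "0 0 0 -0.06 0 0 1" --pt "0 0 0 -0.06 0 0 1"

```text
t: 7.05
eef_pos: [0.5784, -0.0014, 0.1564]
eef_rot: [0.855, 0.518, 0.0, 0.0]
force: [0.0, 0.9, -0.7]
gripper_width: 0.0001
gripper_force: 0.4
```

>>> drive_tool --pt "0 0 0 0.2 0 0 1" --pt "0 0 0 0.6 0 0 1" --pt "0 0 0 1 0 0 1" --pt "0 0 0 1 0 0 1" --pt "0 0 0 1 0 0 1" --pt "0 0 0 1 0 0 1" --pt "0 0 0 1 0 0 1" --pt "0 0 0 1 0 0 1" --pt "0 0 0 1 0 0 1" --pt "0 0 0 1 0 0 1" --pt "0 0 0 0 0 0 1"

```text
t: 8.15
eef_pos: [0.68, 0.201, 0.1559]
eef_rot: [0.853, 0.521, 0.002, -0.002]
force: [-0.6, 1.2, -0.2]
gripper_width: 0.0002
gripper_force: 0.0
```

```bash
python3 - <<'E'
from h import *
d=get_image("top")
c=cv2.resize(d["img"][190:330,310:490],None,fx=4,fy=4,interpolation=cv2.INTER_CUBIC)
cv2.imwrite("pics/p4.png",cv2.convertScaleAbs(c,alpha=1.4)[:,:,::-1])
S=state();print(S["force"],S["eef_pos"])
E
```

```text
[ 0.43187305  0.07250187 -0.31043144] [0.67970164 0.19796989 0.15578666]
```

View pics/p4.png

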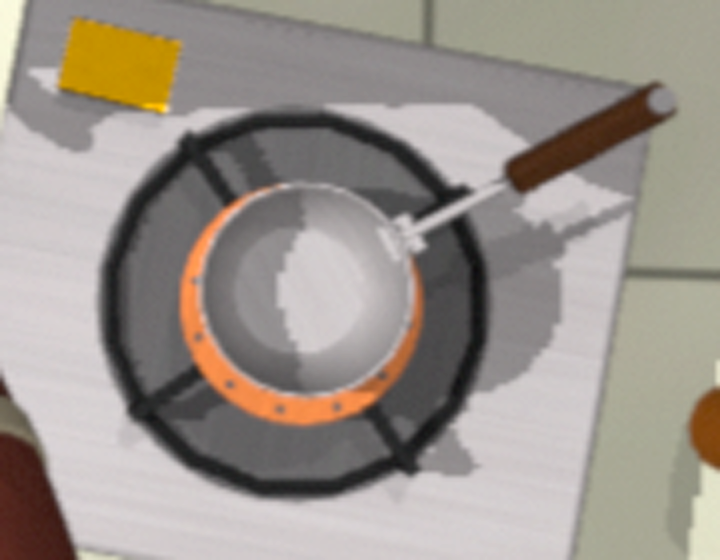

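The pan is level and nearly centred. The rim's centre is at about crop (308,290) and the plate's at about (302,304).

```bash
python3 - <<'E'
from h import *
d=get_image("top")
o=lambda a:(np.array(a,float)+.5)/4-.5+[310,190]
R=ray(d,o([(202,290),(415,290),(308,183),(308,397),(233,215),(233,366),(384,366)]),.146)
pc,r=circ(R); pc=fixc(R,.05,pc); print("pan",pc,r)
P=ray(d,o([(180,300),(423,300),(302,426),(215,390),(392,385),(255,416),(350,416),(200,235)]),.106)
c,r=circ(P); print("plate",c,r); p=plate(d,None); c2=fixc(p,.058,c); q=p[abs(np.linalg.norm(p-c2,axis=1)-.058)<.003]; print(c2,circ(q),len(q))
c=np.array([.5468,-.0614])
v=c-pc; print(v,np.linalg.norm(v),"angle",np.degrees(np.arctan2(v[1],v[0])))
E
```

```text
pan [ 0.55334087 -0.06027327] 0.04912176859219799
plate [ 0.54683597 -0.06117295] 0.05828381244354946
[ 0.5488371  -0.06170069] (array([ 0.5469979 , -0.06100211]), np.float64(0.05738170389656644)) 139
[-0.00654087 -0.00112673] 0.006637205856429337 angle -170.22614849835645
```

>>> drive_tool --pt "0 0 0.9 0 0 0 1" --pt "0 0 0.9 0 0 0 1" --pt "0 0 0.9 0 0 0 1" --pt "0 0 0.9 0 0 0 1" --pt "0 0 0.9 0 0 0 1" --pt "0 0 0.9 0 0 0 1" --pt "0 0 0.9 0 0 0 1" --pt "0 0 0.9 0 0 0 1" --pt "0 0 0.9 0 0 0 1" --pt "0 0 0.9 0 0 0 1" --pt "0 0 0.9 0 0 0 1" --pt "0 0 0.6 0 0 0 1"

```text
t: 9.45
eef_pos: [0.68, 0.1922, 0.1564]
eef_rot: [0.996, 0.085, -0.0, 0.001]
force: [-0.3, -0.4, -0.4]
gripper_width: -0.0001
gripper_force: 0.0
```

>>> drive_tool --pt "0 0 0 -0.2 0.93 0 1" --pt "0 0 0 -0.2 0.93 0 1" --pt "0 0 0 -0.38 0.93 0 1" --pt "0 0 0 -0.38 0.93 0 1" --pt "0 0 0 -0.38 0.93 0 1" --pt "0 0 0 -0.38 0.93 0 1" --pt "0 0 0 -0.38 0.93 0 1" --pt "0 0 0 -0.38 0.93 0 1" --pt "0 0 0 -0.38 0.93 0 1" --pt "0 0 0 -0.38 0.93 0 1" --pt "0 0 0 0 0 0 1" --pt "0 0 0 0 0 0 1"

```text
t: 10.65
eef_pos: [0.6352, -0.0515, 0.1565]
eef_rot: [0.996, 0.085, -0.0, 0.0]
force: [0.1, 0.9, 0.1]
gripper_width: 0.0
gripper_force: 0.0
```

>>> drive_tool --pt "0 0 0 -0.2 0 0 1" --pt "0 0 0 -0.2 0 0 1" --pt "0 0 0 -0.2 0 0 1" --pt "0 0 0 -0.05 0 0 1" --pt "0 0 0 -0.05 0 0 1" --pt "0 0 0 -0.05 0 0 1" --pt "0 0 0 -0.05 0 0 1" --pt "0 0 0 -0.05 0 0 1" --pt "0 0 0 -0.05 0 0 1" --pt "0 0 0 -0.05 0 0 1" --pt "0 0 0 -0.05 0 0 1" --pt "0 0 0 0 0 0 1"

```text
t: 11.85
eef_pos: [0.6109, -0.0545, 0.1564]
eef_rot: [0.996, 0.087, -0.0, -0.0]
force: [0.1, -0.1, 0.1]
gripper_width: 0.0003
gripper_force: 0.2
```

>>> drive_tool --pt "0 0 0 0.2 0 0 1" --pt "0 0 0 0.6 0 0 1" --pt "0 0 0 1 -0.5 0 1" --pt "0 0 0 0.6 -1 0 1" --pt "0 0 0 0.2 -1 0 1" --pt "0 0 0 0 -1 0 1" --pt "0 0 0 0 -1 0 1" --pt "0 0 0 0 -1 0 1" --pt "0 0 0 0 -1 0 1" --pt "0 0 0 0 -1 0 1" --pt "0 0 0 0 -1 0 1" --pt "0 0 0 0 0 0 1"

```text
t: 13.05
eef_pos: [0.6368, 0.1727, 0.1562]
eef_rot: [0.996, 0.091, -0.001, -0.002]
force: [-0.4, 0.8, 0.0]
gripper_width: 0.0001
gripper_force: 0.0
```

```bash
python3 - <<'E'
from h import *
d=get_image("top")
c=cv2.resize(d["img"][190:330,310:490],None,fx=4,fy=4,interpolation=cv2.INTER_CUBIC)
cv2.imwrite("pics/p5.png",cv2.convertScaleAbs(c,alpha=1.4)[:,:,::-1])
S=state();print(S["force"],S["eef_pos"],S["t"])
E
```

```text
[ 0.50640105 -0.79359516 -0.17484216] [0.63760518 0.16916424 0.156174  ] 13.1
```

View pics/p5.png

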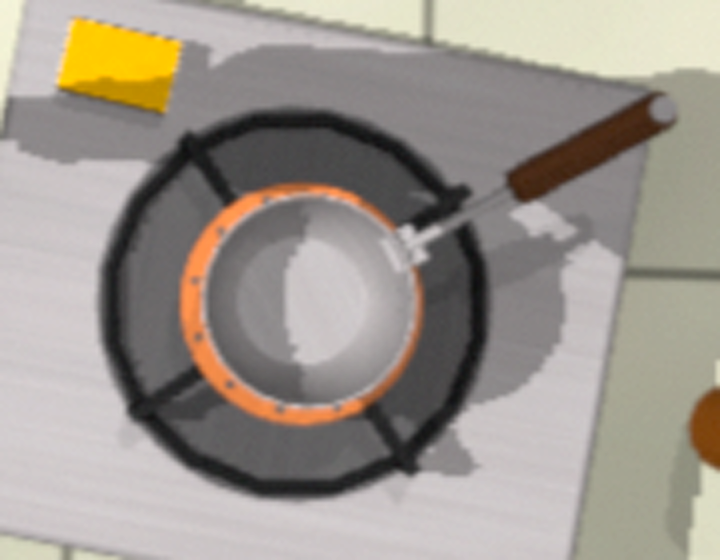

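The copper shows all round the rim. Allowing for parallax, the pan is within a couple of millimetres of the plate's centre. I'll check the numbers, then hand in.

```bash
python3 - <<'E'
from h import *
d=get_image("top")
o=lambda a:(np.array(a,float)+.5)/4-.5+[310,190]
R=ray(d,o([(203,301),(417,301),(310,194),(310,409),(234,226),(234,377),(385,377)]),.146)
pc,r=circ(R); print("pan",pc,r,circ(ray(d,o([(180,305),(423,305),(302,184),(302,426)]),.106)))
v=np.array([.5468,-.0612])-pc; print(v,np.linalg.norm(v))
if np.linalg.norm(v)<.004: print(state()["force"]); print(sign_off())
E
```

```text
pan [ 0.54792563 -0.06069063] 0.049240307370616035 (array([ 0.54628528, -0.06132226]), np.float64(0.05800579121056883))
[-0.00112563 -0.00050937] 0.001235517870463653
[0.18655942 0.03307308 1.01252251]
the job is handed in; nothing more can be done
None
```

The pan is handed in standing flat on the plate, about 1–2 mm from its centre by my last top-view measurement (limit 7 mm); nothing else appeared to move, the arm was clear, and the sign-off gave no verdict.

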